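Load two cigar tubes into their sprung nests in the gift tray

ROBOT

A 7-joint arm with a two-finger parallel gripper is mounted at the origin on the work surface. World frame = base frame: x ahead of the robot, y to its left, z up, the work surface at z = 0. Lengths are in m, angles in rad, forces in N, time in s.
With the tool pointing down it reaches from about 0.4 to 0.875 m from the base axis. Payload 19.3 kg.
Tool frame: the origin (TCP) lies between the finger pads; the fingertips stand 17 mm ahead of it and the grasp point (between the pads) lies 2 mm behind it; z points along the fingers, y is the line along which they close (so a half turn about z gives the same grasp; the last joint's range is limited). The gripper opens to 85 mm and grips with 20 to 120 N. Pads are 22 mm wide; open, the fingers measure 114 mm over their backs; the gripper's body (76 mm by 85 mm) begins 54 mm behind the grasp point. The pads swing forward as they close: fully open they stand 13 mm farther back than shut.
Start: joints at [-1.321, 0.521, -0.036, 1.599, 0.021, 1.021, -0.113], TCP at [0.197, 0.593, 0.248] pointing down, gripper open.
Joint ranges: [-2.91, 2.91], [-0.3, 2.13], [-1.5, 1.42], [0.17, 2.43], [-1.26, 4.41], [0.16, 1.93], [-2.52, 2.52]. Speed limits (rad/s): [1.89, 1.89, 2.39, 2.39, 3.01, 3.01, 3.01].

INTERFACE

Orientations are given as [roll, pitch, yaw] about the fixed x, y, z axes, in that order (R = Rz(yaw) Ry(pitch) Rx(roll)).
In Python, from workcell import bot gives the robot as it stands.
- The arm moves only by the shell command python3 -m inch 'ROWS' [FORCE]. ROWS is JSON, a list of rows, each a list of 7 numbers: the shift along the tool's x, y, z in units of 200 mm (1.0 is 200 mm), then the turn, a rotation vector about the tool's x, y, z in units of 90 degrees (1.0 is 90 degrees), then the opening, from 0 (shut) to 1 (fully open). In form: [[x, y, z, rx, ry, rz, grip], ...]. A call has 1 to 20 rows; each row is the pose to reach, as a shift and turn from the pose commanded when the call began, along the tool's axes at that moment; what a row does not reach only later rows make up. A row lasts 1/8 s, in which the tool goes at most 62.5 mm and 10.7 degrees, less where a joint would pass 70% of its speed; a pose out of reach is approached as far as the arm can. A call with a number of a shift or a turn outside -1 to 1 is refused whole. A call with a gripper value outside its range is refused whole. The fingers move at their own pace and stop on an object; FORCE is the grip in N (left out, the last holds). Time passes only in rows, so rows that repeat a pose let the fingers close. It gives the time, the measured TCP pose, the force, the opening and the grip force at its end, in the units of the state.
- bot.observe(): the state, without advancing time (a new reading comes with each control period).
- bot.grab_frame(name): name is "side" or "top"; returns a dict with "img" (400x640x3 uint8, red, green, blue), "z_map" (400x640 float32, m along the optical axis (not along the pixel's ray), 0 where there is no reading), "vfov" (degrees; the focal length in pixels is half the picture's height over the tangent of half this angle, whatever the lens; pixels are square), "cx", "cy" (the principal point, pixels), "distortion" ([k1, k2, p1, p2, k3] as OpenCV has them; the pictures are not rectified), "rvec" (rotation vector, rad) and "tvec" (3), from world to camera coordinates, as OpenCV has them. Camera axes: x right, y down, z forward; pixel columns grow to the right and rows downward; lengths in m; the calibration is good to about 2 mm. A picture is of the moment at which its call begins.
- bot.job_done(): hands the job in; it is judged then, once.
The state is a dict: "clock": time; "qpos": joint angles; "qd": joint speeds; "joint_efforts": joint torques, N m; "position": TCP position; "tool_rot": TCP orientation; "force": force on the tool from outside, world axes, zero at the start; "moment": the same for the moment, N m; "grip_width": finger opening in m; "finger_force": force on a finger pad.
Only numpy, scipy, OpenCV 4.12 (cv2) and the standard library are available. Lean on these libraries where they do the work, as an engineer would, in place of code of your own. Each camera call takes 0.05 s, during which the arm holds its last target. There are 200 camera calls.

TASK

Finish the gift tray: take the long straight tube and the torpedo tube from the rack and load each into the empty nest that fits it, foot against the sprung plunger and head fully home under the brass keeper plate, lying snug and let go, like the short tube already in there. The tubes dent, so do not force or ram them against the nests, and leave the short tube, the slim tube, the cutter and the glue pot where they are.

Things in the scene. Friction and masses are not known exactly. Their poses are not given: they have to be found in the camera images.
- tube_long: LONG STRAIGHT TUBE: closed aluminium cigar tube, 180 long, 22 diameter, about 45 g, round domed head (11 radius) at one end, flat capped foot at the other (dark seam ring 45 from the foot, three fine dark rings near it). Starts lying in one slot of the notched rack. Origin on its axis at mid length; +x points along the axis to the head; foot face 90 behind the origin.
- tube_torpedo: TORPEDO TUBE: closed aluminium cigar tube, 160 long, 24 diameter, about 45 g, the last 55 at the head tapering in a straight cone to a blunt 9 diameter tip; flat capped foot. Starts in another slot of the rack. Origin on its axis at mid length; +x points along the axis to the tip; foot face 80 behind the origin.
- tube_long_head (a point): outermost point of the long tube's domed head, on the axis
- tube_long_foot (a point): centre of the long tube's flat foot face
- tube_torpedo_head (a point): tip of the torpedo tube, on the axis
- tube_torpedo_foot (a point): centre of the torpedo tube's flat foot face
- tray: fixed dark wooden gift tray, 272 x 206, floor 6 thick, rim 16 high, with three wooden nest inserts side by side along its y at 62 spacing, in any order. Origin: centre of its underside, +x to the head ends of the nests (away from the robot).
- nest_long: NEST FOR THE LONG TUBE: fixed wooden insert 254 x 58, base 8 thick. Origin: centre of its underside, +x to the head end. Home: tube axis along x, 34 above the origin, foot face at x = -80, head at the wooden stop x = +100. The tube lies in two 45 degree V blocks, x -107..-45 and 45..100, tops level with the axis; between them the flat base is 26 under the axis, room for fingers.
- nest_torpedo: NEST FOR THE TORPEDO: fixed wooden insert of the same size, frame, axis height and foot position (x = -80) as the long one. Rear V block x -107..-45; the front one, x 46..80, narrows and rises to follow the cone; the tip stops at x = +80. Between the blocks the base is 26 under the axis, room for fingers.
- nest_long_keeper (a point): middle of the lower front edge of the brass keeper plate that overhangs the head of the long nest by 12: plate 50 wide, 4 thick, 30 long towards the head end, its underside 12.5 above the axis. A tube comes down past it only while its head is nearer the plunger than this edge: with the foot beyond x = -92 of the nest.
- nest_torpedo_keeper (a point): middle of the lower front edge of the brass keeper plate that overhangs the head of the torpedo nest by 12: plate 50 wide, 4 thick, 30 long towards the head end, its underside 9 above the axis. A tube comes down past it only while its head is nearer the plunger than this edge: with the foot beyond x = -92 of the nest.
- nest_long_pad (a point): centre of the face of the long nest's sprung brass plunger (pad 14 diameter, on the axis, moves along x). Free at x = -76 of the nest; pushes back 26, to x = -102; spring 2.2 N free, 9.5 N fully back. A level tube does not fit between pad and keeper: head raised, foot pushing the pad back, then head down; the spring slides it forward. Housing behind, x -124..-108, 18 above the axis.
- nest_torpedo_pad (a point): centre of the face of the torpedo nest's sprung brass plunger (pad 14 diameter, on the axis, moves along x). Free at x = -76 of the nest; pushes back 26, to x = -102; spring 2.2 N free, 9.5 N fully back. A level tube does not fit between pad and keeper: head raised, foot pushing the pad back, then head down; the spring slides it forward. Housing behind, x -124..-108, 18 above the axis.
- nest_long_head (a point): where the long tube's head point lies when it is home (on the nest's axis, at the stop)
- nest_long_foot (a point): where the long tube's foot centre lies when it is home
- nest_torpedo_head (a point): where the torpedo's tip lies when it is home
- nest_torpedo_foot (a point): where the torpedo's foot centre lies when it is home
- rack: fixed notched wooden rack, two notched rails 14 thick at x = -42 and +42 of its own frame, 36 high, 187 wide; three 45 degree V slots at y = -62, 0, +62, groove bottom 20 above the table; open between the rails. Origin: centre of its underside; the tubes lie along its x with heads to +x, in any order.
- tube_slim: spare slim aluminium tube, 120 long, 16 diameter, in the third slot of the rack; not wanted. Origin at mid length on the axis, +x to the head.
- tube_short: short thick aluminium tube, 130 long, 24 diameter, already home in the third nest of the tray, under its own keeper plate. Origin at mid length on the axis, +x to the head.
- cutter: flat steel two-ring cigar cutter, 96 x 34 x 8, lying between tray and rack near the robot. Origin: centre of its underside, +x along its length.
- glue_pot: white lidded glue pot, 56 diameter, 72 high with its knob, standing between tray and rack. Origin: centre of its underside.
Not all that is in view belongs to the job. Leave any green or orange look-alike of the tube_long alone.

How it is judged:
At the end, for the whole second after the job is handed in: Each of the two tubes is home in its own nest: its head point and its foot centre each within 5 mm of the nest's home points (head under the keeper plate, plunger pressing on the foot), at rest and released (distance between tube_torpedo_head and nest_torpedo_head below 0.005 m and distance between tube_torpedo_foot and nest_torpedo_foot below 0.005 m and linear speed of each of tube_torpedo, tube_long below 0.01 m/s and distance between tube_long_head and nest_long_head below 0.005 m and distance between tube_long_foot and nest_long_foot below 0.005 m); the robot touches nothing.
It fails at once if the long tube is pressed against a nest with more than 60 N (contact force between tube_long and nest_torpedo above 60 N or contact force between tube_long and nest_long above 60 N).
It fails at once if the torpedo tube is pressed against a nest with more than 60 N (contact force between tube_torpedo and nest_torpedo above 60 N or contact force between tube_torpedo and nest_long above 60 N).
It fails at once if the short tube already in the tray is shifted by more than 8 mm (distance of tube_short from where it was at the start of the episode above 0.008 m).
It fails at once if the slim tube, the cutter or the glue pot is shifted by more than 20 mm (distance of any of tube_slim, cutter, glue_pot from where it was at the start of the episode above 0.02 m).
It also fails if it takes over 69 s, if anything falls off the work surface, if the arm or the gripper's body presses on something with over 40 N, if the wrist force passes 120 N, or if a joint passes its speed limit or range.

## Working session

There is one attempt and no reset: what is moved stays moved. The work goes in short steps, Python scripts to look and compute and a shell command to move; the robot and the scene stay as the last step left them, time stands still between calls to the robot, and variables do not carry over. Pictures are saved under pics/ and viewed, at most 10 in all, crops included, and the job is handed in when it is done.

```bash
ls; mkdir -p pics; cat > h.py <<'E'
import numpy as np,cv2,pickle
from workcell import bot
def cap(n):
    f=bot.grab_frame(n); pickle.dump(f,open(f'{n}.pkl','wb')); return f
def load(n): return pickle.load(open(f'{n}.pkl','rb'))
def cal(f):
    F=f['img'].shape[0]/2/np.tan(np.radians(f['vfov'])/2)
    K=np.array([[F,0,f['cx']],[0,F,f['cy']],[0,0,1.]])
    R=cv2.Rodrigues(np.array(f['rvec'],float))[0]
    return K,np.array(f['distortion'],float),R,np.array(f['tvec'],float).ravel()
def rays(f,uv):
    K,d,R,t=cal(f); p=cv2.undistortPoints(np.array(uv,float).reshape(-1,1,2),K,d).reshape(-1,2)
    return np.c_[p,np.ones(len(p))],R,t
def onz(f,uv,z):
    r,R,t=rays(f,uv); c=-R.T@t; d=r@R; return c+d*((z-c[2])/d[:,2])[:,None]
def cloud(f):
    h,w=f['z_map'].shape; v,u=np.mgrid[:h,:w]; r,R,t=rays(f,np.c_[u.ravel(),v.ravel()])
    P=(r*f['z_map'].reshape(-1,1)-t)@R; P[f['z_map'].ravel()==0]=np.nan; return P.reshape(h,w,3)
def proj(f,P):
    K,d,R,t=cal(f); return cv2.projectPoints(np.array(P,float).reshape(-1,1,3),np.array(f['rvec'],float),t,K,d)[0].reshape(-1,2)
E
python3 - <<'E'
from h import *
for n in('top','side'):
    f=cap(n); cv2.imwrite(f'pics/{n}0.png',f['img'][...,::-1])
    K,d,R,t=cal(f); print(n,K[0,0],d,-R.T@t, R)
s=bot.observe(); print(s)
E
```

```text
pics
top 402.2728745744072 [-0.03727411  0.          0.          0.          0.        ] [ 0.23265455 -0.03513578  1.30390601] [[ 0.0270557  -0.99962267 -0.00474481]
 [-0.9879413  -0.02601507 -0.15262764]
 [ 0.15244662  0.00881704 -0.98827238]]
side 470.61441604164617 [0.04747252 0.         0.         0.         0.        ] [ 0.33882753 -0.94292848  0.74251461] [[ 0.99359821 -0.11254446  0.0098153 ]
 [-0.06003723 -0.59963564 -0.79801794]
 [ 0.09569811  0.79231991 -0.60255376]]
{'clock': 0.1, 'qpos': array([-1.32123419,  0.52197191, -0.03634942,  1.59993962,  0.02122701,
        1.02111055, -0.11279301]), 'qd': array([ 6.37884305e-04, -2.01194930e-04,  5.50209347e-05, -3.14659260e-03,
       -3.81481623e-04,  1.64550297e-03,  1.70074326e-03]), 'joint_efforts': array([ 2.81474611e-03, -9.28482127e+01,  1.98365159e+00, -3.70527577e+01,
        1.81362242e-02,  5.43539660e-03,  4.14413148e-05]), 'position': array([0.19639929, 0.59303968, 0.24777621]), 'tool_rot': array([-3.14055259e+00,  8.52124942e-05,  2.82185955e+00]), 'force': array([ 0.0278844 ,  0.07538278, -0.13355063]), 'moment': array([ 0.00986918, -0.01039053,  0.01327751]), 'finger_force': 0.0, 'grip_width': 0.0851269517959865}
```

View pics/top0.png

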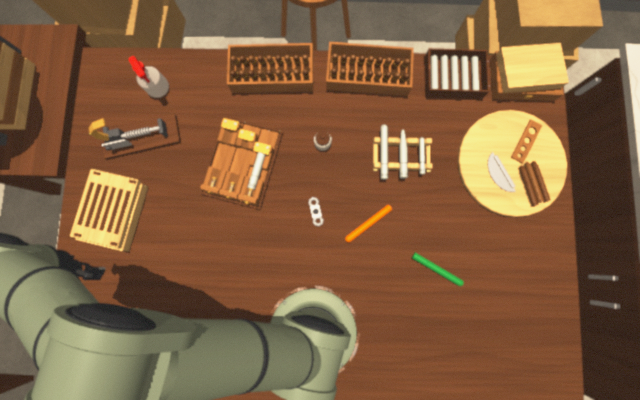

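View pics/side0.png

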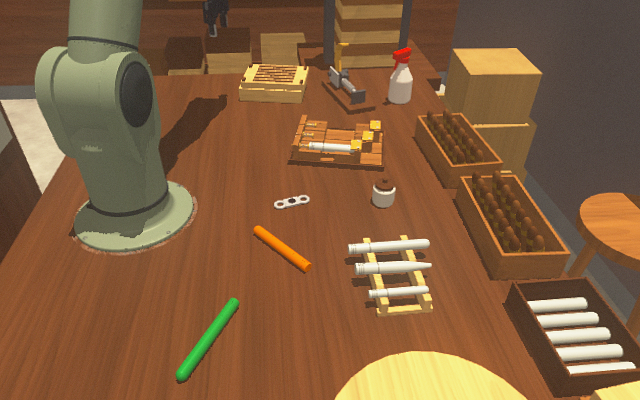

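The top view shows the tray at (240,162) with the short tube in its right nest, and the rack at (403,155) holding three tubes. What could be taken for the long tube: the rack tubes at (384,152), (403,155) and (422,157), the orange stick (368,223), the green stick (437,270), and the boxed white tubes (457,73). From the description it should be the longest rack tube, (384,152), with the torpedo at (403,155) and the slim tube at (422,157). One close crop to check this.

```bash
python3 - <<'E'
from h import *
f=load('top');g=load('side')
a=f['img'][105:215,195:290];b=f['img'][110:190,365:440];c=g['img'][225:320,335:445];d=g['img'][105:175,280:395]
r=lambda x:cv2.resize(x,(400,300),interpolation=cv2.INTER_CUBIC)
cv2.imwrite('pics/crop0.png',np.vstack([np.hstack([r(a),r(b)]),np.hstack([r(d),r(c)])])[...,::-1])
P=cloud(f)
for (x0,x1,y0,y1) in [(195,290,105,215),(365,440,110,190)]:
    Q=P[y0:y1,x0:x1]
    print(x0,y0); print(np.round(Q[::5,::5,2]*1000).astype(int))
E
```

```text
195 105
[[ 2  3  1  2  3 -1 -2  3  0 -2 -2  1  1  1  2 -3 -1 -1  0]
 [ 0 -4  1  0  4 -2  7  1 -2 -4 -2  0  4 -2  4 -3 -2 -1 -1]
 [ 2  3  0  0  4 -2  0  1  1 -2 -2  0 -3 -1  1 -3 -5  0  3]
 [ 3 -1  4 -1  4 -1 56 56 19  1  2  0 -2  7 -3  3 -1 -1  2]
 [-4  3  0  0 -3 -2 50 59 55 48 17 11 14 -1  1  1  1 -1 -4]
 [ 2  3 -1  2 -2 19 40 27 58 47 19 12 14  9 13  5 18 19  1]
 [ 8  4 -1  4  1 43 32 29 39 57 56 53 48 18 14 13 15 14  0]
 [-6 -3  3  0  3 46 32 35 37 46 37 48 25 18 17 19 18  2  0]
 [ 2  6  1 -1 17 17 15 13 20 38 29 39 57 55 55 61  8  0  5]
 [-1 -2  2 -2 13 13  8 19 10 16 11 15 58 59 57 55 15  0  5]
 [ 1  0  4  2 12 11 17 13 17 11 15 15 37 55 42 33 14 -3 -3]
 [-1 -2  1 18 14 17 19 10 14 16 15 37 51 50 42  6  1  0 -3]
 [ 1  1  1 16 14 18 12 14 13 16 13 16 53 46 39  4  5 -1  4]
 [-1  2  5 40 36 34 40 18 12 10 18 15 54 17 16 17  1 -1 -1]
 [ 2  5 19 39 35 41 44 35 25 41 16 14 48 16 14  3  1 -4  0]
 [ 5 -1 40 43 27 38 39 34 31 41 40 49 54 42  5  2  0  0  1]
 [-3  0 59 47 32 41 43 40 34 39 42 54 42 38 15 -1  4  6  2]
 [ 6  7 23 59 59 60 62 47 36 32 38 47 38 26  9  1  1  0  0]
 [ 0  0  2 2
[... 4813 characters left out ...]
        -1                    3                    0
                     1                   -1                    0
                     1                    4                    4
                    -3                    3                    4
                     1                    0                    5]
 [                   4                    4                   -5
                    -3                   -2                   -3
                     4                    1                    8
                     5                   -3                    3
                     0                   -3                    1]]<stdin>:9: RuntimeWarning: invalid value encountered in cast
```

View pics/crop0.png

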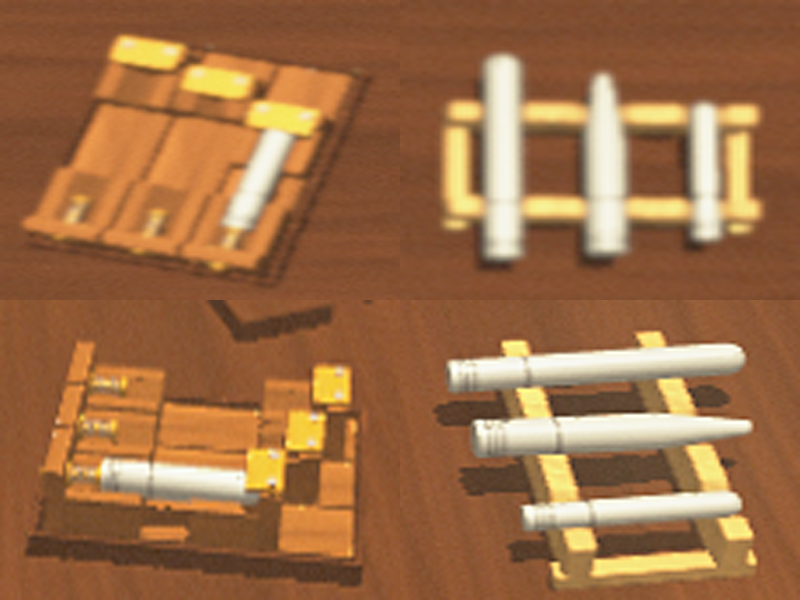

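The crop confirms it. In the top crop the rack tubes are, left to right, long with dome, torpedo with cone, and slim. The keeper at the left nest lies farthest out (long nest), the middle one is the torpedo nest, and the right nest holds the short tube. Next, fit the poses.

```bash
cat > fit.py <<'E'
from h import *
from scipy.optimize import minimize
S=4
def hullmask(f,P,box):
    x0,y0,x1,y1=box; m=np.zeros(((y1-y0)*S,(x1-x0)*S),np.uint8)
    q=(proj(f,P)-[x0,y0]+.5)*S-.5
    cv2.fillConvexPoly(m,np.round(cv2.convexHull(q.astype(np.float32))*16).astype(np.int32),1,shift=4); return m
def up(m,box):
    x0,y0,x1,y1=box; return (cv2.resize(m[y0:y1,x0:x1].astype(np.float32),None,fx=S,fy=S,interpolation=cv2.INTER_LINEAR)>.5)
def iou(a,b): a=a>0; return (a&b).sum()/max((a|b).sum(),1)
def tube(L,r,prof): # ring points, local
    t=np.linspace(0,2*np.pi,40); return np.vstack([np.c_[np.full(40,x),k*np.cos(t),k*np.sin(t)] for x,k in prof])
LONG=tube(0,0,[(-90,11)]+[(79+11*np.sin(a),11*np.cos(a)) for a in np.linspace(0,1.57,8)])/1e3
TORP=tube(0,0,[(-80,12),(25,12),(80,4.5)])/1e3
SLIM=tube(0,0,[(-60,8),(52,8)]+[(52+8*np.sin(a),8*np.cos(a)) for a in np.linspace(0,1.57,8)])/1e3
def place(M,x,y,z,yaw,pitch=0):
    c,s=np.cos(yaw),np.sin(yaw); cp,sp=np.cos(pitch),np.sin(pitch)
    R=np.array([[c,-s,0],[s,c,0],[0,0,1]])@np.array([[cp,0,-sp],[0,1,0],[sp,0,cp]]) # pitch>0 head up
    return M@R.T+[x,y,z]
def hsv(f): return cv2.cvtColor(f['img'],cv2.COLOR_RGB2HSV)
def white(f): h=hsv(f); return (h[...,1]<60)&(h[...,2]>110)
def fit(fs,masks,boxes,model,p0,step):
    ms=[up(m,b) for m,b in zip(masks,boxes)]
    cost=lambda p:sum(1-iou(hullmask(f,model(p),b),m) for f,b,m in zip(fs,boxes,ms))
    sim=np.vstack([p0]+[np.array(p0)+np.eye(len(p0))[i]*step[i] for i in range(len(p0))])
    r=minimize(cost,p0,method='Nelder-Mead',options=dict(initial_simplex=sim,xatol=1e-5,fatol=1e-5,maxiter=400)); return r.x,r.fun
E
cat > m1.py <<'E'
from fit import *
f=load('top');g=load('side')
print('rack')
for nm,M,ut,us,z in [('long',LONG,(384,152),(390,246),.0356),('torp',TORP,(403,155),(394,268),.037),('slim',SLIM,(422,157),(398,292),.0313)]:
    p=onz(f,[ut],z)[0]; out=[]
    for fr,u in((f,ut),(g,us)):
        n,lab=cv2.connectedComponents(white(fr).astype(np.uint8)); 
        l=lab[u[1],u[0]]; m=lab==l; v,w=np.nonzero(m); b=(w.min()-6,v.min()-6,w.max()+7,v.max()+7); out.append((fr,m,b))
    for sel in(out[:1],out[1:],out):
        F,Ms,B=zip(*sel); print(nm,[b for b in B],*fit(F,Ms,B,lambda q:place(M,q[0],q[1],z,q[2]),[p[0],p[1],0],[.01,.01,.05]))
print('tray')
pl=[(103,62,12.5),(83,0,9),(53,-62,13)]
def box(c): return np.array([[c[0]+i,c[1]+j,40+c[2]+k] for i in(-15,15) for j in(-25,25) for k in(0,4)])/1e3
for nm,fr,B0 in(('top',f,(195,105,290,215)),('side',g,(280,105,395,175))):
    h=hsv(fr); m=((h[...,0]>18)&(h[...,0]<32)&(h[...,1]>120)&(h[...,2]>150)).astype(np.uint8)
    m[:, :B0[0]]=0;m[:,B0[2]:]=0;m[:B0[1]]=0;m[B0[3]:]=0
    m=cv2.morphologyEx(m,cv2.MORPH_CLOSE,np.ones((3,3)))
    n,lab,st,ce=cv2.connectedComponentsWithStats(m); 
    k=[i for i in range(1,n) if st[i,4]>40]; print(nm,[(st[i].tolist(),ce[i].round(1).tolist()) for i in k])
    np.save(nm+'_plates.npy',np.isin(lab,k))
E
python3 m1.py
```

```text
rack
long [(np.int64(375), np.int64(119), np.int64(394), np.int64(185))] [ 0.5814114  -0.21463352  0.00232581] 0.1589895988112927
long [(np.int64(342), np.int64(233), np.int64(436), np.int64(260))] [ 0.58024364 -0.2161125   0.01078714] 0.10650058962264153
long [(np.int64(375), np.int64(119), np.int64(394), np.int64(185)), (np.int64(342), np.int64(233), np.int64(436), np.int64(260))] [ 0.58041827 -0.21540427  0.00083952] 0.26646895989992603
torp [(np.int64(393), np.int64(125), np.int64(414), np.int64(184))] [ 0.57512706 -0.27553577  0.01716527] 0.15309090909090906
torp [(np.int64(349), np.int64(255), np.int64(437), np.int64(281))] [ 0.57441769 -0.2793581  -0.0301892 ] 0.11640369157487351
torp [(np.int64(393), np.int64(125), np.int64(414), np.int64(184)), (np.int64(349), np.int64(255), np.int64(437), np.int64(281))] [ 0.57564509 -0.2774732  -0.00790653] 0.34514457970615087
slim [(np.int64(413), np.int64(132), np.int64(431), np.int64(180))] [ 0.57138575 -0.33777607  0.02161153] 0.1544898616028323
slim [(np.int64(363), np.int64(280), np.int64(435), np.int64(304))] [ 0.57044337 -0.33970788  0.0128412 ] 0.12098046353597869
slim [(np.int64(413), np.int64(132), np.int64(431), np.int64(180)), (np.int64(363), np.int64(280), np.int64(435), np.int64(304))] [ 0.57055808 -0.33886437  0.01811942] 0.3182214370953791
tray
top [([222, 119, 16, 11, 139], [229.5, 123.9]), ([238, 129, 17, 12, 146], [246.2, 134.6]), ([254, 142, 17, 13, 134], [261.8, 147.9])]
side [([370, 121, 10, 8, 76], [374.7, 124.5]), ([351, 131, 23, 18, 170], [361.1, 139.8])]
```

```bash
cat > m2.py <<'E'
from fit import *
f=load('top');g=load('side')
pl=[(103,62,12.5),(83,0,9),(53,-62,13)]
def box(c): return np.array([[c[0]+i,c[1]+j,40+c[2]+k] for i in(-15,15) for j in(-25,25) for k in(0,4)])/1e3
def um(fr,p,b): 
    m=0
    for c in pl: m=m|hullmask(fr,place(box(c),p[0],p[1],0,p[2]),b)
    return m
def run(sel,p0):
    ms=[(fr,b,up(np.load(n+'_plates.npy'),b)) for fr,n,b in sel]
    cost=lambda p:sum(1-iou(um(fr,p,b),m) for fr,b,m in ms)
    r=minimize(cost,p0,method='Nelder-Mead',options=dict(initial_simplex=np.vstack([p0,p0+np.diag([.01,.01,.05])]),xatol=1e-5,fatol=1e-5)); return r.x,r.fun
c=onz(f,[(229.5,123.9),(246.2,134.6),(261.8,147.9)],.055)[:,:2]
print(c.round(4),np.linalg.norm(c[0]-c[1]),np.hypot(62,20),np.linalg.norm(c[1]-c[2]),np.hypot(62,30))
A=np.array(pl)[:,:2]/1e3
U,_,Vt=np.linalg.svd((A-A.mean(0)).T@(c-c.mean(0))); R=(U@Vt).T; yaw=np.arctan2(R[1,0],R[0,0]); o=c.mean(0)-R@A.mean(0)
print('kabsch',o,yaw,((A-A.mean(0))@R.T+c.mean(0)-c).round(4))
p0=np.r_[o,yaw]
T=(f,'top',(215,110,280,165))
print(run([T],p0)); 
# side: plate mask with looser brightness
h=hsv(g); B=(345,110,390,165)
m=((h[...,0]>17)&(h[...,0]<33)&(h[...,1]>150)&(h[...,2]>100)).astype(np.uint8); np.save('side_plates.npy',cv2.morphologyEx(m,3,np.ones((3,3)))>0)
print(run([(g,'side',B)],p0))
# short tube axis -> yaw (top, side): nest short origin at local (0,-62), foot -80
n,lab=cv2.connectedComponents(white(f).astype(np.uint8)); l=lab[172,258]; 
print('short px',(lab==l).sum()); v,w=np.nonzero(lab==l); P=onz(f,np.c_[w,v],.048)[:,:2]; e,V=np.linalg.eigh(np.cov(P.T)); d=V[:,1]*np.sign(V[0,1]); print('yaw short',np.arctan2(d[1],d[0]),P.mean(0), np.sqrt(e)*np.sqrt(12), 'in tray', (P.mean(0)-o)@R)
E
python3 m2.py
```

```text
[[0.6535 0.2883]
 [0.6187 0.2318]
 [0.5757 0.179 ]] 0.06636301918781999 65.14598989960932 0.06811337864061032 68.87670143089025
kabsch [0.5384704  0.25164082] -0.23554728752173906 [[-0.0004 -0.0004]
 [ 0.0005  0.0005]
 [-0.0001 -0.    ]]
(array([ 0.5390951 ,  0.25177644, -0.22786125]), np.float64(0.1254191817572099))
(array([ 0.53722077,  0.25245187, -0.22588632]), np.float64(0.23308698123934057))
short px 234
yaw short -0.22609575492133585 [0.50372648 0.19488075] [0.02134241 0.11348148] in tray [-0.02053814 -0.06330111]
```

```bash
cat > plan.py <<'E'
import numpy as np
from scipy.spatial.transform import Rotation as Ro
from workcell import bot
def rot(yaw,th=0): return Ro.from_euler('z',yaw)*Ro.from_euler('y',-th)*Ro.from_matrix(np.diag([-1.,1,-1]))
def cur():
    s=bot.observe(); return np.array(s['position']),Ro.from_euler('xyz',s['tool_rot'])
def rel(p0,R0,p1,R1):
    return np.r_[R0.inv().apply(np.array(p1)-p0)/.2,(R0.inv()*R1).as_rotvec()/(np.pi/2)].round(4)
T=dict(x=.5385,y=.252,yaw=-.229)
def nest(lx,ly,z):
    c,s=np.cos(T['yaw']),np.sin(T['yaw']); return np.array([T['x']+c*lx-s*ly,T['y']+s*lx+c*ly,z])
def chain(wps): # separate calls
    p,R=cur()
    for q,S in wps: print(rel(p,R,q,S).tolist()); p,R=np.array(q),S
E
python3 - <<'E'
from plan import *
from h import *
f=load('top'); print('rails',onz(f,[(395,140),(395,165),(412,141),(412,166)],.036).round(4).tolist())
P=cloud(f)[130:175,389:394]; m=(P[...,2]>.028); print(np.unique(P[...,0][m].round(3)))
p,R=cur(); r=rot(.005)
chain([((.32,.42,.25),R),((.44,.26,.25),R),((.52,.09,.25),R),((.57,-.09,.25),R),((.581,-.2155,.16),r),((.581,-.2155,.0376),r)])
E
```

```text
rails [[0.6187, -0.2511, 0.036], [0.5351, -0.2509, 0.036], [0.6168, -0.3066, 0.036], [0.5333, -0.3059, 0.036]]
[0.53  0.531 0.532 0.534 0.535 0.537 0.538 0.539 0.54  0.541 0.542 0.545
 0.614 0.615 0.618 0.619 0.621 0.622 0.623 0.625 0.626 0.627 0.628]
[-0.8586, -0.6271, -0.0104, 0.0, 0.0, 0.0]
[-0.821, -0.5709, 0.0007, 0.0, 0.0, 0.0]
[-0.6469, -0.6812, 0.0008, 0.0, 0.0, 0.0]
[-0.5202, -0.7758, 0.0009, 0.0, 0.0, 0.0]
[-0.2494, -0.5779, 0.4506, -0.0007, -0.0001, -0.2067]
[0.0, 0.0, 0.612, 0.0, 0.0, 0.0]
```

```bash

python3 -m inch '[[-0.43,-0.31,0,0,0,0,0.53],[-0.86,-0.63,0,0,0,0,0.53],[-0.86,-0.63,0,0,0,0,0.53],[-0.86,-0.63,0,0,0,0,0.53]]'
python3 -m inch '[[-0.41,-0.28,0,0,0,0,0.53],[-0.82,-0.57,0,0,0,0,0.53],[-0.82,-0.57,0,0,0,0,0.53],[-0.82,-0.57,0,0,0,0,0.53]]'
python3 -m inch '[[-0.32,-0.34,0,0,0,0,0.53],[-0.65,-0.68,0,0,0,0,0.53],[-0.65,-0.68,0,0,0,0,0.53],[-0.65,-0.68,0,0,0,0,0.53]]'
python3 -m inch '[[-0.26,-0.39,0,0,0,0,0.53],[-0.52,-0.78,0,0,0,0,0.53],[-0.52,-0.78,0,0,0,0,0.53],[-0.52,-0.78,0,0,0,0,0.53],[-0.52,-0.78,0,0,0,0,0.53]]'
python3 - <<'E'
from plan import *
r=rot(.005); chain([((.581,-.2155,.16),r),((.581,-.2155,.0336),r)])
s=bot.observe(); print(s['clock'],s['qpos'].round(2),s['position'])
E
```

```text
clock: 0.6
position: [0.3222, 0.4165, 0.2483]
tool_rot: [-3.141, 0.001, 2.818]
force: [-1.4, 0.9, 0.3]
grip_width: 0.0453
finger_force: 0.0
clock: 1.1
position: [0.442, 0.2561, 0.2483]
tool_rot: [-3.141, 0.001, 2.816]
force: [-0.2, 1.6, -0.7]
grip_width: 0.0451
finger_force: 0.0
clock: 1.6
position: [0.5218, 0.0857, 0.2481]
tool_rot: [-3.14, 0.001, 2.816]
force: [-0.3, 1.2, -0.3]
grip_width: 0.0453
finger_force: 0.0
clock: 2.22
position: [0.5702, -0.0896, 0.2479]
tool_rot: [3.141, -0.001, 2.823]
force: [-0.2, 1.0, 0.1]
grip_width: 0.0455
finger_force: 0.0
[-0.2488, -0.5809, 0.4391, 0.0004, -0.0005, -0.2062]
[0.0, 0.0, 0.632, 0.0, 0.0, 0.0]
2.225 [-0.07  0.45  0.17  1.74 -0.09  0.96  1.39] [ 0.57024038 -0.08964468  0.24791943]
```

```bash

python3 -m inch '[[-0.12,-0.29,0.22,0,0,-0.1,0.53],[-0.25,-0.58,0.44,0,0,-0.206,0.53],[-0.25,-0.58,0.44,0,0,-0.206,0.53],[-0.25,-0.58,0.44,0,0,-0.206,0.53],[-0.25,-0.58,0.44,0,0,-0.206,0.53]]'
python3 -m inch '[[0,0,0.15,0,0,0,0.53],[0,0,0.3,0,0,0,0.53],[0,0,0.42,0,0,0,0.53],[0,0,0.52,0,0,0,0.53],[0,0,0.59,0,0,0,0.53],[0,0,0.63,0,0,0,0.53],[0,0,0.63,0,0,0,0.53]]'
python3 -m inch '[[0,0,0,0,0,0,0.35],[0,0,0,0,0,0,0.1],[0,0,0,0,0,0,0.1],[0,0,0,0,0,0,0.1],[0,0,0,0,0,0,0.1]]' 40
```

```text
clock: 2.85
position: [0.5819, -0.2145, 0.1607]
tool_rot: [3.141, 0.0, -3.136]
force: [-0.0, 0.5, 0.5]
grip_width: 0.0454
finger_force: 0.0
clock: 3.72
position: [0.5813, -0.2167, 0.0342]
tool_rot: [3.142, -0.0, -3.138]
force: [0.7, 0.2, 0.3]
grip_width: 0.0456
finger_force: 0.0
clock: 4.35
position: [0.5818, -0.2159, 0.0351]
tool_rot: [3.141, 0.001, -3.137]
force: [-1.7, 5.9, 5.7]
grip_width: 0.0208
finger_force: 38.8
```

```bash

python3 -m inch '[[0,0,-0.05,0,0,0,0.1],[0,0,-0.2,0,0,0,0.1],[0,0,-0.45,0,0,0,0.1],[0,0,-0.7,0,0,0,0.1],[0,0,-0.8,0,0,0,0.1],[0,0,-0.8,0,0,0,0.1]]'
python3 - <<'E'
from h import *
f=cap('top');g=cap('side')
s=bot.observe();print(s['position'],s['tool_rot'])
u=proj(f,s['position'])[0].astype(int);w=proj(g,s['position'])[0].astype(int);print(u,w)
r=lambda x:cv2.resize(x,(400,300),interpolation=cv2.INTER_CUBIC)
a=f['img'][u[1]-60:u[1]+60,u[0]-80:u[0]+80];b=g['img'][w[1]-60:w[1]+60,w[0]-80:w[0]+80]
cv2.imwrite('pics/g1.png',np.hstack([r(a),r(b)])[...,::-1])
E
```

```text
clock: 5.1
position: [0.582, -0.2173, 0.1967]
tool_rot: [-3.14, 0.003, -3.138]
force: [0.1, -0.4, -0.6]
grip_width: 0.0207
finger_force: 39.2
[ 0.58103883 -0.2168303   0.19421403] [-3.14153310e+00 -1.38256250e-04 -3.13803872e+00]
[392 136] [397 187]
```

View pics/g1.png

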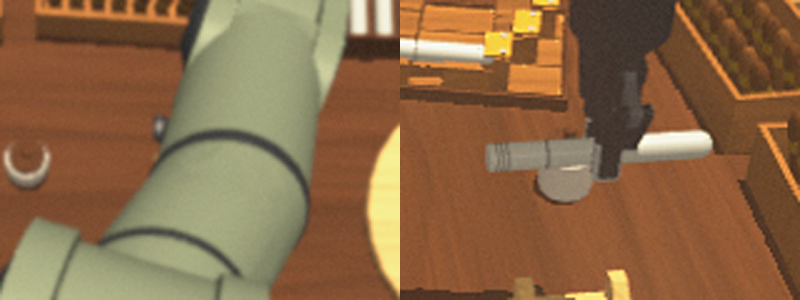

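The side crop shows the long tube held level, foot at about pixel (352,190), head at about (442,185); the arm hides it from the top camera. Get the in-hand offset on the plane y = TCP y.

```bash
python3 - <<'E'
from fit import *
g=load('side'); s=bot.observe(); p=np.array(s['position'])
r,R,t=rays(g,[(352.2,189.8),(442.2,184.6)]); c=-R.T@t; d=r@R; print(c+d*((p[1]-c[1])/d[:,1])[:,None], p)
for x,z in[(0,.002),(.002,.002),(-.002,.002)]:
    print(x,proj(g,[p+[x-.09,0,z],p+[x+.09,0,z]]).round(1).tolist())
from plan import *
R=rot(-.003); n=rot(T['yaw'])
chain([((.55,-.03,.22),R),((.5,.14,.22),n),(nest(0,.062,.17),n)])
E
```

```text
[[ 0.49025797 -0.2168303   0.19426768]
 [ 0.67121075 -0.2168303   0.19373812]] [ 0.58103883 -0.2168303   0.19421403]
0 [[352.6, 189.0], [442.3, 183.6]]
0.002 [[353.7, 188.9], [443.3, 183.5]]
-0.002 [[351.6, 189.0], [441.3, 183.7]]
[0.1519, 0.9347, -0.129, -0.0, -0.0001, 0.0042]
[0.2525, 0.8492, 0.0, 0.0, 0.0, 0.1439]
[-0.0604, 0.8991, 0.25, 0.0, 0.0, 0.0]
```

```bash

python3 -m inch '[[0.08,0.25,-0.1,0,0,0,0.1],[0.12,0.55,-0.13,0,0,0,0.1],[0.15,0.8,-0.13,0,0,0,0.1],[0.15,0.93,-0.13,0,0,0,0.1],[0.15,0.93,-0.13,0,0,0,0.1]]'
python3 -m inch '[[0.06,0.25,0,0,0,0.03,0.1],[0.12,0.5,0,0,0,0.06,0.1],[0.19,0.72,0,0,0,0.1,0.1],[0.25,0.85,0,0,0,0.144,0.1],[0.25,0.85,0,0,0,0.144,0.1]]'
cat >> plan.py <<'E'
def tp(L,ly,fx,fz,th,dx=0.,dz=-.001):
    # TCP pose for foot at nest x=fx, fz above axis(.040), tilt th deg; tcp is dx,dz from tube origin in tube frame
    a=np.radians(th); o=L/2+dx; x=fx+o*np.cos(a)-dz*np.sin(a); z=.040+fz+o*np.sin(a)+dz*np.cos(a)
    return nest(x,ly,z),rot(T['yaw'],a)
def multi(wps): # rows within one call, relative to now
    p,R=cur()
    for q,S in wps: print(rel(p,R,q,S).tolist())
def err(L,ly,dx=0.,dz=-.001):
    s=bot.observe(); p,R=cur(); A=rot(T['yaw']); 
    d=p-nest(0,ly,.040); c,sn=np.cos(T['yaw']),np.sin(T['yaw'])
    l=np.array([c*d[0]+sn*d[1],-sn*d[0]+c*d[1],d[2]]); ax=-R.apply([1,0,0]); th=np.arcsin(ax[2])
    o=L/2+dx; F=[l[0]-o*np.cos(th)+dz*np.sin(th), l[2]-o*np.sin(th)-dz*np.cos(th)]
    f=s['force']; print('t',round(s['clock'],2),'foot x,z mm',np.round(np.array(F)*1e3,1),'lat',round(l[1]*1e3,1),'th',np.degrees(th).round(1),'f(nest)',np.round([c*f[0]+sn*f[1],-sn*f[0]+c*f[1],f[2]],1),'grip',round(s['grip_width'],4))
E
python3 - <<'E'
from plan import *
err(.18,.062); chain([tp(.18,.062,-.068,.06,15),tp(.18,.062,-.068,.02,15)])
E
```

```text
clock: 5.82
position: [0.5502, -0.0287, 0.2194]
tool_rot: [3.141, -0.002, -3.135]
force: [0.5, -1.4, -0.7]
grip_width: 0.0209
finger_force: 39.3
clock: 6.45
position: [0.4992, 0.14, 0.2196]
tool_rot: [-3.141, -0.001, 2.921]
force: [0.0, -0.2, -0.7]
grip_width: 0.0207
finger_force: 39.4
t 6.45 foot x,z mm [-102.8  180.7] lat -180.0 th -0.1 f(nest) [ 0.1 -0.1 -0.7] grip 0.0207
[-0.168, 0.8989, 0.4858, 0.0003, -0.1674, 0.0053]
[0.0518, 0.0, 0.1932, 0.0, 0.0, 0.0]
```

```bash

python3 -m inch '[[-0.03,0.2,0.05,0,-0.04,0,0.1],[-0.07,0.42,0.15,0,-0.08,0,0.1],[-0.12,0.65,0.28,0,-0.12,0,0.1],[-0.15,0.82,0.4,0,-0.167,0.005,0.1],[-0.168,0.9,0.486,0,-0.167,0.005,0.1],[-0.168,0.9,0.486,0,-0.167,0.005,0.1]]'
python3 -m inch '[[0.02,0,0.07,0,0,0,0.1],[0.04,0,0.14,0,0,0,0.1],[0.052,0,0.193,0,0,0,0.1],[0.052,0,0.193,0,0,0,0.1]]'
python3 - <<'E'
from plan import *
from h import *
err(.18,.062)
f=cap('top');g=cap('side')
r=lambda x:cv2.resize(x,(480,400),interpolation=cv2.INTER_CUBIC)
cv2.imwrite('pics/n1.png',np.hstack([r(f['img'][105:215,195:290])[:,:320],r(g['img'][80:180,280:400])])[...,::-1])
chain([tp(.18,.062,-.068,.003,15),tp(.18,.062,-.080,.002,15)])
E
```

```text
clock: 7.2
position: [0.5726, 0.3061, 0.1212]
tool_rot: [-3.139, 0.261, 2.913]
force: [-0.5, -1.2, -1.2]
grip_width: 0.0205
finger_force: 39.4
clock: 7.7
position: [0.5721, 0.3065, 0.0822]
tool_rot: [-3.141, 0.261, 2.911]
force: [0.4, -0.4, -0.6]
grip_width: 0.0204
finger_force: 39.4
t 7.7 foot x,z mm [-66.8  19.9] lat -1.3 th 15.0 f(nest) [ 0.5 -0.3 -0.6] grip 0.0204
[0.0307, 0.0032, 0.0847, 0.0004, 0.0004, -0.001]
[0.0592, 0.0, -0.0107, 0.0, 0.0, 0.0]
```

View pics/n1.png

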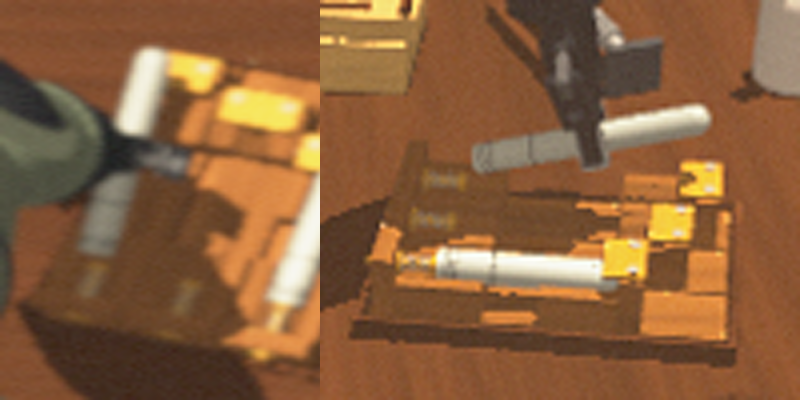

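The picture shows the long tube tilted head up over the left (long) nest. In the top crop its foot is at (98,250), just ahead of the plunger at (95,280), and the head stands clear of the keeper. Compare these with the predicted pixels.

```bash
python3 - <<'E'
from plan import *
from h import *
f=load('top'); p,R=cur(); ax=-R.apply([1,0,0]); up=-R.apply([0,0,1]); o=p+.001*up
px=proj(f,[o-.09*ax,o+.09*ax, nest(-.076,.062,.04),nest(-.100,.062,.04),nest(.088,.062,.0565)])
q=(px-[195,105]+.5)*[480/95,400/110]; print('expected crop: foot,head,pad face,pad back,keeper',q.round(0).tolist())
E
```

```text
expected crop: foot,head,pad face,pad back,keeper [[96.0, 250.0], [159.0, 47.0], [100.0, 265.0], [89.0, 291.0], [168.0, 86.0]]
```

```bash
python3 - <<'E'
from plan import *
from h import *
from fit import hsv
f=load('top'); h=hsv(f).astype(int); p,R=cur(); ax=-R.apply([1,0,0]); up=-R.apply([0,0,1]); o=p+.001*up
L=proj(f,[o+k*ax for k in np.linspace(-.088,.086,14)])
I=f['img'].astype(int)
for k,(u,v) in zip(np.linspace(-88,86,14),L):
    r=int(round(v)); seg=slice(int(u)-9,int(u)+10)
    s=h[r,seg,1]; m=(s<75); w=np.clip(110-s,0,70)*m
    c=(np.arange(int(u)-9,int(u)+10)*w).sum()/max(w.sum(),1)
    print(int(k),r,round(u+(r-v)*(L[0,0]-L[-1,0])/(L[0,1]-L[-1,1]),1),'c',round(c,1),s.tolist())
E
```

```text
-88 173 213.6 c 213.7 [154, 159, 151, 165, 157, 144, 100, 69, 51, 50, 45, 46, 51, 76, 116, 149, 144, 153, 152]
-74 169 214.5 c 214.9 [161, 165, 158, 157, 157, 126, 83, 48, 38, 34, 42, 40, 44, 65, 125, 145, 161, 149, 155]
-61 164 215.6 c 215.8 [164, 162, 155, 156, 138, 121, 77, 47, 37, 40, 39, 38, 45, 70, 119, 144, 149, 142, 158]
-47 160 216.5 c 216.4 [85, 114, 141, 146, 135, 86, 57, 40, 36, 35, 36, 46, 44, 70, 119, 155, 154, 157, 147]
-34 156 217.4 c 214.5 [50, 58, 46, 49, 34, 47, 45, 39, 37, 40, 40, 41, 48, 74, 120, 155, 151, 155, 143]
-21 152 218.3 c 216.5 [52, 50, 57, 49, 40, 11, 25, 25, 26, 29, 35, 32, 58, 92, 125, 146, 93, 66, 36]
-7 148 219.1 c 219.3 [55, 54, 51, 50, 41, 10, 20, 28, 0, 6, 29, 13, 30, 33, 31, 37, 37, 28, 30]
5 144 220.0 c 218.6 [50, 59, 56, 48, 24, 14, 13, 13, 27, 6, 10, 15, 20, 35, 53, 63, 78, 92, 130]
19 140 220.9 c 218.1 [61, 60, 42, 18, 11, 42, 46, 46, 28, 29, 41, 49, 56, 99, 135, 147, 150, 152, 165]
32 135 222.0 c 219.8 [51, 45, 84, 130, 149, 122, 74, 48, 27, 21, 23, 35, 48, 55, 90, 130, 146, 157, 157]
45 131 222.9 c 222.5 [163, 167, 156, 158, 160, 118, 65, 39, 28, 21, 24, 39, 47, 65, 105, 142, 159, 148, 154]
59 127 223.8 c 223.5 [153, 155, 156, 157, 155, 114, 66, 43, 26, 20, 24, 36, 48, 64, 118, 167, 175, 180, 179]
72 123 224.7 c 224.0 [158, 162, 162, 161, 153, 113, 65, 38, 24, 21, 26, 39, 65, 121, 154, 159, 164, 156, 128]
86 119 225.6 c 224.5 [162, 159, 154, 166, 156, 121, 81, 53, 34, 35, 48, 75, 130, 164, 177, 173, 170, 164, 164]
```

```bash

python3 -m inch '[[0.01,0.003,0.03,0,0,0,0.1],[0.02,0.003,0.06,0,0,0,0.1],[0.03,0.003,0.085,0,0,0,0.1],[0.03,0.003,0.085,0,0,0,0.1],[0.03,0.003,0.085,0,0,0,0.1]]'
python3 - <<'E'
from plan import *
for i in range(3): err(.18,.062)
chain([tp(.18,.062,-.080,.003,15),tp(.18,.062,-.090,.0025,15),tp(.18,.062,-.097,.002,15)])
multi([tp(.18,.062,-.080,.003,15),tp(.18,.062,-.090,.0025,15),tp(.18,.062,-.097,.002,15)])
E
```

```text
clock: 8.43
position: [0.5713, 0.3081, 0.0652]
tool_rot: [3.141, 0.262, 2.911]
force: [0.3, -0.4, -1.2]
grip_width: 0.0206
finger_force: 39.4
t 8.43 foot x,z mm [-68.    2.8] lat 0.1 th 15.0 f(nest) [ 0.4 -0.3 -1.2] grip 0.0206
t 8.43 foot x,z mm [-68.    2.8] lat 0.1 th 15.0 f(nest) [ 0.4 -0.3 -1.2] grip 0.0206
t 8.43 foot x,z mm [-68.    2.8] lat 0.1 th 15.0 f(nest) [ 0.4 -0.3 -1.2] grip 0.0206
[0.0579, -0.0004, -0.0161, 0.0004, 0.0004, -0.0009]
[0.0489, -0.0, -0.0105, 0.0, 0.0, 0.0]
[0.0345, 0.0, -0.0066, 0.0, 0.0, 0.0]
[0.0579, -0.0004, -0.0161, 0.0004, 0.0004, -0.0009]
[0.1068, -0.0004, -0.0267, 0.0004, 0.0004, -0.0009]
[0.1413, -0.0005, -0.0334, 0.0004, 0.0004, -0.0009]
```

```bash

python3 -m inch '[[0.03,0,-0.008,0,0,0,0.1],[0.058,0,-0.016,0,0,0,0.1],[0.058,0,-0.016,0,0,0,0.1]]'
python3 -c "
from plan import *
err(.18,.062)"
python3 -m inch '[[0.024,0,-0.005,0,0,0,0.1],[0.049,0,-0.0105,0,0,0,0.1],[0.049,0,-0.0105,0,0,0,0.1]]'
python3 -c "
from plan import *
err(.18,.062)
multi([tp(.18,.062,-.097,.002,15)])"
```

```text
clock: 8.8
position: [0.5594, 0.311, 0.0655]
tool_rot: [3.14, 0.263, 2.912]
force: [3.9, -1.8, 0.2]
grip_width: 0.0206
finger_force: 39.3
t 8.8 foot x,z mm [-80.2   3.1] lat 0.2 th 15.1 f(nest) [ 4.2 -0.9  0.2] grip 0.0206
clock: 9.18
position: [0.5503, 0.3131, 0.0651]
tool_rot: [3.14, 0.263, 2.911]
force: [7.2, -2.0, 0.1]
grip_width: 0.0207
finger_force: 39.4
t 9.18 foot x,z mm [-89.6   2.7] lat 0.2 th 15.1 f(nest) [ 7.4 -0.3  0.1] grip 0.0207
[0.0367, -0.0011, -0.0057, 0.0008, 0.001, -0.001]
```

```bash

python3 -m inch '[[0.014,0,-0.003,0,0,0,0.1],[0.027,0,-0.005,0,0,0,0.1],[0.027,0,-0.005,0,0,0,0.1],[0.027,0,-0.005,0,0,0,0.1]]'
python3 -c "
from plan import *
err(.18,.062)
multi([tp(.18,.062,-.0955,.003,t) for t in (12,9,6,4,2.5)])"
```

```text
clock: 9.68
position: [0.5456, 0.3142, 0.0649]
tool_rot: [3.14, 0.264, 2.91]
force: [7.6, -2.6, 1.8]
grip_width: 0.0206
finger_force: 39.4
t 9.68 foot x,z mm [-94.4   2.4] lat 0.1 th 15.1 f(nest) [ 8.  -0.8  1.8] grip 0.0206
[0.0057, -0.0007, 0.0201, 0.001, 0.0348, -0.0014]
[0.0078, -0.0008, 0.0436, 0.001, 0.0681, -0.0014]
[0.0112, -0.0008, 0.0669, 0.001, 0.1014, -0.0013]
[0.0142, -0.0008, 0.0824, 0.0011, 0.1236, -0.0013]
[0.0167, -0.0008, 0.0939, 0.0011, 0.1403, -0.0013]
```

```bash

python3 -m inch '[[0.006,-0.001,0.02,0,0.035,0,0.1],[0.008,-0.001,0.044,0,0.068,0,0.1],[0.011,-0.001,0.067,0,0.1,0,0.1],[0.014,-0.001,0.082,0,0.123,0,0.1],[0.017,-0.001,0.094,0,0.14,0,0.1],[0.017,-0.001,0.094,0,0.14,0,0.1]]'
python3 -c "
from plan import *
err(.18,.062)
multi([tp(.18,.062,-.0955,.003,0),tp(.18,.062,-.0955,.002,0)])"
```

```text
clock: 10.42
position: [0.5477, 0.3132, 0.0455]
tool_rot: [3.139, 0.044, 2.91]
force: [8.9, -1.4, -0.8]
grip_width: 0.0201
finger_force: 39.3
t 10.43 foot x,z mm [-94.9   2.5] lat -0.3 th 2.5 f(nest) [ 9.   0.6 -0.8] grip 0.0201
[0.0034, 0.0015, 0.0172, 0.0013, 0.028, -0.0019]
[0.0036, 0.0014, 0.0222, 0.0013, 0.028, -0.0019]
```

```bash

python3 -m inch '[[0.001,0,0.009,0,0.014,0,0.1],[0.002,0,0.017,0,0.028,0,0.1],[0.002,0,0.017,0,0.028,0,0.1],[0.002,0,0.017,0,0.028,0,0.1]]'
python3 -c "
from plan import *
err(.18,.062)"
python3 -m inch '[[0,0,0.003,0,0,0,0.1],[0,0,0.006,0,0,0,0.1],[0,0,0.006,0,0,0,0.1]]'
python3 -c "
from plan import *
err(.18,.062)"

```

```text
clock: 10.92
position: [0.5471, 0.3135, 0.0421]
tool_rot: [3.14, 0.0, 2.911]
force: [8.2, -0.6, -1.9]
grip_width: 0.0209
finger_force: 39.3
t 10.93 foot x,z mm [-95.6   3. ] lat -0.2 th 0.0 f(nest) [ 8.1  1.3 -1.9] grip 0.0209
clock: 11.3
position: [0.5471, 0.3135, 0.0411]
tool_rot: [3.14, 0.001, 2.911]
force: [8.0, -2.0, 0.2]
grip_width: 0.021
finger_force: 39.6
t 11.3 foot x,z mm [-95.6   2. ] lat -0.1 th 0.0 f(nest) [ 8.3 -0.1  0.2] grip 0.021
```

```bash
E='python3 -c "from plan import *;err(.18,.062)"'
python3 -m inch '[[0,0,0.003,0,0,0,0.1],[0,0,0.005,0,0,0,0.1],[0,0,0.005,0,0,0,0.1]]' | grep -E 'force: \['; eval $E
python3 -m inch '[[0,0,0.003,0,0,0,0.1],[0,0,0.003,0,0,0,0.1]]'| grep -E 'force: \['; eval $E
python3 -m inch '[[0,0,0.003,0,0,0,0.1],[0,0,0.003,0,0,0,0.1]]'| grep -E 'force: \['; eval $E
```

```text
force: [5.9, -3.5, 7.3]
t 11.68 foot x,z mm [-95.5   1.4] lat -0.2 th 0.0 f(nest) [ 6.5 -2.1  7.3] grip 0.0206
force: [4.3, -4.9, 14.6]
t 11.93 foot x,z mm [-95.4   1.1] lat -0.3 th 0.0 f(nest) [ 5.3 -3.8 14.6] grip 0.0209
force: [1.3, -8.0, 24.1]
t 12.18 foot x,z mm [-95.4   1. ] lat -0.4 th 0.1 f(nest) [ 3.  -7.5 24.1] grip 0.0208
```

```bash
E='python3 -c "from plan import *;err(.18,.062)"'
python3 -m inch '[[0,-0.002,-0.007,0,0,0,0.1],[0,-0.002,-0.007,0,0,0,0.1],[0,-0.002,-0.007,0,0,0,0.1]]' 25 | grep -E 'force: \['; eval $E
python3 -m inch '[[-0.01,0,0,0,0,0,0.1],[-0.02,0,0,0,0,0,0.1],[-0.02,0,0,0,0,0,0.1]]'| grep -E 'force: \['; eval $E
python3 -m inch '[[-0.01,0,0,0,0,0,0.1],[-0.02,0,0,0,0,0,0.1],[-0.02,0,0,0,0,0,0.1]]'| grep -E 'force: \['; eval $E
```

```text
force: [8.0, -1.5, 1.6]
t 12.55 foot x,z mm [-95.5   1.3] lat -0.3 th 0.1 f(nest) [8.1 0.4 1.6] grip 0.0205
force: [7.2, -2.4, 1.9]
t 12.93 foot x,z mm [-91.9   1.2] lat -0.5 th 0.0 f(nest) [ 7.5 -0.7  1.9] grip 0.0205
force: [5.3, -2.1, 4.1]
t 13.3 foot x,z mm [-88.5   1.1] lat -0.7 th -0.1 f(nest) [ 5.7 -0.9  4.1] grip 0.0208
```

```bash
E='python3 -c "from plan import *;err(.18,.062)"'
python3 -m inch '[[-0.01,0,-0.001,0,0,0,0.1],[-0.018,0,-0.001,0,0,0,0.1],[-0.018,0,-0.001,0,0,0,0.1]]' 25 | grep -E 'force: \['; eval $E
python3 -m inch '[[-0.005,0,0,0,0,0,0.1],[-0.01,0,0,0,0,0,0.1],[-0.01,0,0,0,0,0,0.1]]'| grep -E 'force: \['; eval $E
python3 -m inch '[[-0.004,0,0,0,0,0,0.1],[-0.008,0,0,0,0,0,0.1],[-0.008,0,0,0,0,0,0.1]]'| grep -E 'force: \['; eval $E
```

```text
force: [3.1, -3.3, 4.4]
t 13.68 foot x,z mm [-85.2   1.2] lat -0.7 th -0.1 f(nest) [ 3.8 -2.5  4.4] grip 0.0208
force: [1.4, -3.0, 5.7]
t 14.05 foot x,z mm [-83.5   1.1] lat -0.7 th -0.1 f(nest) [ 2.1 -2.6  5.7] grip 0.0205
force: [-0.1, -3.1, 5.2]
t 14.43 foot x,z mm [-82.    1.1] lat -0.8 th -0.1 f(nest) [ 0.6 -3.1  5.2] grip 0.021
```

```bash
E='python3 -c "from plan import *;err(.18,.062)"'
python3 -m inch '[[-0.003,0,-0.001,0,0,0,0.1],[-0.006,0,-0.001,0,0,0,0.1],[-0.006,0,-0.001,0,0,0,0.1]]' | grep -E 'force: \['; eval $E
python3 -m inch '[[-0.003,0,0,0,0,0,0.1],[-0.005,0,0,0,0,0,0.1],[-0.005,0,0,0,0,0,0.1]]'| grep -E 'force: \['; eval $E
```

```text
force: [1.6, -3.4, 3.7]
t 14.8 foot x,z mm [-80.7   1.3] lat -0.6 th -0.1 f(nest) [ 2.3 -2.9  3.7] grip 0.0208
force: [0.1, -2.5, 2.6]
t 15.18 foot x,z mm [-79.6   1.3] lat -0.6 th -0.1 f(nest) [ 0.7 -2.4  2.6] grip 0.0204
```

```bash
E='python3 -c "from plan import *;err(.18,.062)"'
for i in 1; do python3 -m inch '[[-0.003,0,0,0,0,0,0.1],[-0.005,0,0,0,0,0,0.1],[-0.005,0,0,0,0,0,0.1]]' | grep -E 'force: \['; eval $E; done
python3 -m inch '[[-0.003,0,0,0,0,0,0.1],[-0.005,0,0,0,0,0,0.1],[-0.005,0,0,0,0,0,0.1]]'| grep -E 'force: \['; eval $E
```

```text
force: [0.2, -4.3, 3.5]
t 15.55 foot x,z mm [-78.6   1.3] lat -0.6 th -0.1 f(nest) [ 1.2 -4.1  3.5] grip 0.0206
force: [-0.1, -3.7, 5.2]
t 15.93 foot x,z mm [-77.6   1.3] lat -0.6 th -0.1 f(nest) [ 0.7 -3.6  5.2] grip 0.0207
```

```bash
E='python3 -c "from plan import *;err(.18,.062)"'
python3 -m inch '[[-0.003,0,0,0,0,0,0.1],[-0.005,0,0,0,0,0,0.1],[-0.005,0,0,0,0,0,0.1]]'| grep -E 'force: \['; eval $E
python3 -m inch '[[-0.003,0,0,0,0,0,0.1],[-0.005,0,0,0,0,0,0.1],[-0.005,0,0,0,0,0,0.1]]'| grep -E 'force: \['; eval $E
python3 - <<'E'
from h import *
f=cap('top');g=cap('side')
r=lambda x:cv2.resize(x,(480,400),interpolation=cv2.INTER_CUBIC)
cv2.imwrite('pics/n2.png',np.hstack([r(f['img'][105:215,195:290])[:,:320],r(g['img'][80:180,280:400])])[...,::-1])
E
```

```text
force: [-5.7, -3.9, 8.3]
t 16.3 foot x,z mm [-77.4   1.4] lat -0.6 th -0.2 f(nest) [-4.7 -5.1  8.3] grip 0.0206
force: [-10.2, -3.8, 11.0]
t 16.68 foot x,z mm [-77.2   1.4] lat -0.7 th -0.2 f(nest) [-9. -6. 11.] grip 0.0208
```

View pics/n2.png

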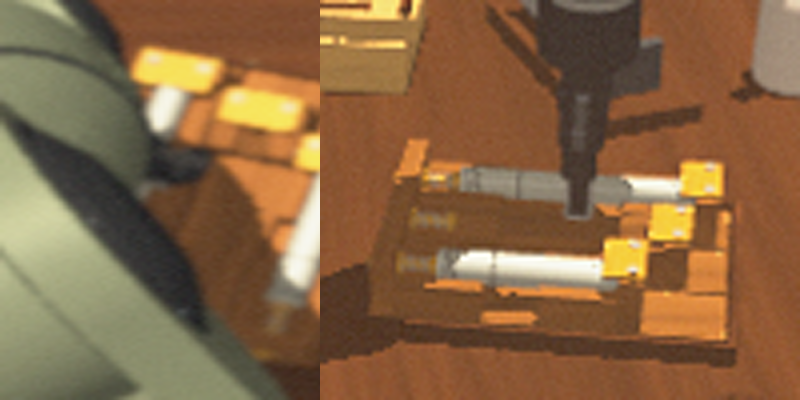

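The side crop shows the long tube level in the left nest, with its head under the brass keeper and its foot on the plunger. The force reversal confirms that it is against the stop. Relax, release and go up.

```bash

python3 -m inch '[[0.004,-0.001,-0.002,0,0,0,0.1],[0.008,-0.001,-0.003,0,0,0,0.1],[0.008,-0.001,-0.003,0,0,0,0.1]]'
python3 -m inch '[[0,0,0,0,0,0,0.3],[0,0,0,0,0,0,0.4],[0,0,0,0,0,0,0.48],[0,0,0,0,0,0,0.5],[0,0,-0.05,0,0,0,0.5],[0,0,-0.15,0,0,0,0.5],[0,0,-0.35,0,0,0,0.5],[0,0,-0.65,0,0,0,0.5],[0,0,-0.85,0,0,0,0.5],[0,0,-0.85,0,0,0,0.5]]'
sed -i "s/^T=.*/T=dict(x=.5406,y=.2509,yaw=-.229)/" plan.py
python3 - <<'E'
from plan import *
r=rot(.003); n=rot(T['yaw'])
chain([((.53,.13,.21),n),((.56,-.05,.21),n),((.5755,-.22,.20),r),((.5755,-.2775,.16),r),((.5755,-.2775,.0358),r)])
E
```

```text
clock: 17.15
position: [0.5647, 0.309, 0.0406]
tool_rot: [3.14, -0.002, 2.912]
force: [-0.5, 0.4, -2.9]
grip_width: 0.0208
finger_force: 39.1
clock: 18.4
position: [0.5664, 0.3092, 0.2158]
tool_rot: [3.136, 0.003, 2.911]
force: [0.5, 0.2, -0.4]
grip_width: 0.0426
finger_force: 0.0
[-0.0275, -0.914, 0.0236, 0.0037, 0.0019, -0.0009]
[-0.3504, -0.8425, 0.0, 0.0, 0.0, 0.0]
[-0.2684, -0.8102, 0.05, 0.0, 0.0, -0.1477]
[0.0009, -0.2875, 0.2, 0.0, 0.0, 0.0]
[0.0, 0.0, 0.621, 0.0, 0.0, 0.0]
```

```bash

python3 -m inch '[[0,-0.25,0.02,0.004,0.002,0,0.5],[-0.02,-0.5,0.02,0.004,0.002,0,0.5],[-0.027,-0.75,0.02,0.004,0.002,0,0.5],[-0.027,-0.914,0.024,0.004,0.002,0,0.5],[-0.027,-0.914,0.024,0.004,0.002,0,0.5]]' | grep pos
python3 -m inch '[[-0.1,-0.28,0,0,0,0,0.5],[-0.2,-0.55,0,0,0,0,0.5],[-0.35,-0.84,0,0,0,0,0.5],[-0.35,-0.84,0,0,0,0,0.5],[-0.35,-0.84,0,0,0,0,0.5]]'| grep pos
python3 -m inch '[[-0.1,-0.28,0,0,0,-0.05,0.5],[-0.2,-0.55,0.02,0,0,-0.1,0.5],[-0.268,-0.81,0.05,0,0,-0.148,0.5],[-0.268,-0.81,0.05,0,0,-0.148,0.5],[-0.268,-0.81,0.05,0,0,-0.148,0.5]]'| grep pos
python3 - <<'E'
from plan import *
r=rot(.003)
chain([((.5755,-.278,.16),r),((.5755,-.278,.035),r)])
E
```

```text
position: [0.5282, 0.1266, 0.2063]
position: [0.5585, -0.0495, 0.2063]
position: [0.5741, -0.2182, 0.1969]
[-0.0072, -0.2982, 0.1852, -0.0019, -0.0038, 0.0006]
[0.0, 0.0, 0.625, 0.0, 0.0, 0.0]
```

```bash

python3 -m inch '[[-0.007,-0.2,0.1,-0.002,-0.004,0,0.5],[-0.007,-0.298,0.185,-0.002,-0.004,0,0.5],[-0.007,-0.298,0.185,-0.002,-0.004,0,0.5],[-0.007,-0.298,0.185,-0.002,-0.004,0,0.5]]'
python3 - <<'E'
from plan import *
from fit import *
chain([((.5755,-.278,.035),rot(.003))])
# check long tube home & re-measure torpedo with long tube gone (side)
g=cap('side'); n,lab=cv2.connectedComponents(white(g).astype(np.uint8))
for u in [(365,270),(425,266)]:
    l=lab[u[1],u[0]]; v,w=np.nonzero(lab==l); print(l,w.min(),w.max(),v.min(),v.max())
print(proj(g,place(np.array([[-.08,0,0],[.08,0,0]]),.5755,-.278,.037,.003)).round(1).tolist())
P=np.array([nest(-.08,.062,.04),nest(.1,.062,.04),nest(.088,.062,.0525)]); print('long nest foot/head/keeper px',proj(g,P).round(1).tolist())
r=lambda x:cv2.resize(x,(400,300),interpolation=cv2.INTER_CUBIC)
cv2.imwrite('pics/n3.png',np.hstack([r(g['img'][100:175,290:390]),r(g['img'][210:300,335:455])])[...,::-1])
E
```

```text
clock: 20.78
position: [0.5755, -0.2782, 0.1604]
tool_rot: [-3.141, 0.001, -3.138]
force: [-0.2, -0.3, 1.1]
grip_width: 0.0427
finger_force: 0.0
[0.0005, 0.0011, 0.6271, -0.0001, 0.0004, 0.0005]
235 355 430 261 274
235 355 430 261 274
[[355.8, 269.0], [431.7, 263.2]]
long nest foot/head/keeper px [[315.5, 124.7], [374.5, 128.5], [370.8, 124.6]]
```

View pics/n3.png

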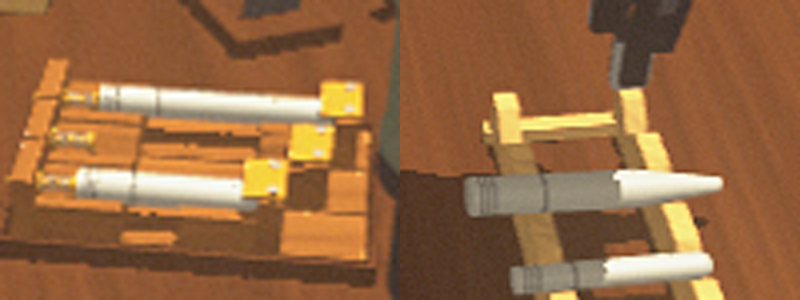

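The left crop shows the long tube lying home, released, with its head under the keeper. The right crop shows the torpedo undisturbed in the rack, foot at about (355,269) and tip at (431,264), matching prediction. Grasp it.

```bash

python3 -m inch '[[0,0.001,0.15,0,0,0,0.5],[0,0.001,0.3,0,0,0,0.5],[0,0.001,0.42,0,0,0,0.5],[0,0.001,0.52,0,0,0,0.5],[0,0.001,0.59,0,0,0,0.5],[0,0.001,0.627,0,0,0,0.5],[0,0.001,0.627,0,0,0,0.5]]'
python3 -m inch '[[0,0,0,0,0,0,0.35],[0,0,0,0,0,0,0.1],[0,0,0,0,0,0,0.1],[0,0,0,0,0,0,0.1],[0,0,0,0,0,0,0.1]]' 40
python3 -m inch '[[0,0,-0.05,0,0,0,0.1],[0,0,-0.2,0,0,0,0.1],[0,0,-0.45,0,0,0,0.1],[0,0,-0.7,0,0,0,0.1],[0,0,-0.85,0,0,0,0.1],[0,0,-0.85,0,0,0,0.1],[0,0,-0.85,0,0,0,0.1]]'
python3 - <<'E'
from plan import *
from fit import *
g=cap('side'); p,R=cur(); 
r=lambda x:cv2.resize(x,(640,480),interpolation=cv2.INTER_CUBIC)
w=proj(g,p)[0].astype(int); o=w-[60,45]; cv2.imwrite('pics/g2.png',r(g['img'][o[1]:o[1]+90,o[0]:o[0]+120])[...,::-1])
print(p,o,((proj(g,[p+[-.08,0,.001],p+[.08,0,.001],p+[-.079,0,.001]])-o+.5)*[640/120,480/90]).round(1).tolist())
E
```

```text
clock: 21.7
position: [0.575, -0.2798, 0.0347]
tool_rot: [-3.141, 0.0, -3.139]
force: [0.6, -1.3, 0.4]
grip_width: 0.0433
finger_force: 0.0
clock: 22.32
position: [0.5756, -0.2781, 0.0355]
tool_rot: [3.141, 0.001, -3.138]
force: [-1.4, 9.9, 6.2]
grip_width: 0.0229
finger_force: 39.2
clock: 23.2
position: [0.5746, -0.2798, 0.2047]
tool_rot: [-3.141, 0.0, -3.139]
force: [-0.6, 0.1, -0.5]
grip_width: 0.0228
finger_force: 39.4
[ 0.57445891 -0.27969193  0.20414618] [343 157] [[96.0, 259.9], [548.0, 231.5], [98.8, 259.7]]
```

View pics/g2.png

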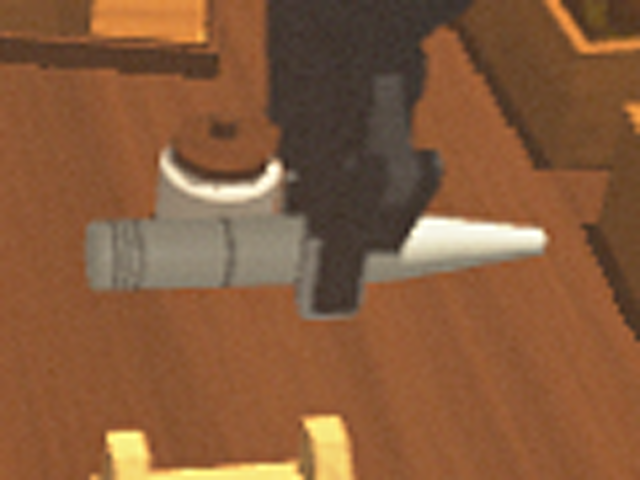

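The torpedo is held with its foot at crop (98,255) and tip at (547,240), so the origin is at the TCP but the tube is about 1.9° head-down in the grip, as its cone lay lower in the front rail. Account for this in the plan.

```bash
cat >> plan.py <<'E'
OFF=1.9
def tt(fx,fz,th):
    q,_=tp(.16,0,fx,fz,th,0.,-.0005); return q,rot(T['yaw'],np.radians(th+OFF))
def et():
    s=bot.observe(); p,R=cur(); d=p-nest(0,0,.040); c,sn=np.cos(T['yaw']),np.sin(T['yaw'])
    l=np.array([c*d[0]+sn*d[1],-sn*d[0]+c*d[1],d[2]]); th=np.arcsin(-R.apply([1,0,0])[2])-np.radians(OFF)
    F=[l[0]-.08*np.cos(th)-.0005*np.sin(th), l[2]-.08*np.sin(th)+.0005*np.cos(th)]; f=s['force']
    print('t',round(s['clock'],2),'foot x,z mm',np.round(np.array(F)*1e3,1),'lat',round(l[1]*1e3,1),'th',np.degrees(th).round(1),'f(nest)',np.round([c*f[0]+sn*f[1],-sn*f[0]+c*f[1],f[2]],1),'grip',round(s['grip_width'],4))
E
python3 - <<'E'
from plan import *
R=rot(0.003); n=rot(T['yaw'])
chain([((.56,-.10,.22),R),((.52,.08,.22),n),tt(-.068,.06,15),tt(-.068,.02,15)])
E
```

```text
[0.0704, 0.8986, -0.0798, -0.0004, -0.0003, -0.0006]
[0.1973, 0.9006, 0.0, 0.0, 0.0, 0.1477]
[0.0466, 0.8556, 0.4989, -0.0, -0.1878, -0.0]
[0.0581, -0.0, 0.1914, 0.0, 0.0, 0.0]
```

```bash

python3 -m inch '[[0.02,0.25,-0.04,0,0,0,0.1],[0.05,0.55,-0.08,0,0,0,0.1],[0.07,0.8,-0.08,0,0,0,0.1],[0.07,0.9,-0.08,0,0,0,0.1],[0.07,0.9,-0.08,0,0,0,0.1]]' | grep pos
python3 -m inch '[[0.05,0.25,0,0,0,0.03,0.1],[0.1,0.5,0,0,0,0.06,0.1],[0.15,0.75,0,0,0,0.1,0.1],[0.197,0.9,0,0,0,0.148,0.1],[0.197,0.9,0,0,0,0.148,0.1]]' | grep pos
python3 - <<'E'
from plan import *
chain([tt(-.068,.06,15),tt(-.068,.02,15)])
E
```

```text
position: [0.5604, -0.0986, 0.2201]
position: [0.5205, 0.0809, 0.22]
[0.048, 0.851, 0.498, -0.0007, -0.1878, -0.0]
[0.0581, -0.0, 0.1914, 0.0, 0.0, 0.0]
```

```bash

python3 -m inch '[[0.01,0.2,0.03,0,-0.04,0,0.1],[0.02,0.42,0.1,0,-0.08,0,0.1],[0.03,0.65,0.2,0,-0.13,0,0.1],[0.04,0.8,0.35,0,-0.188,0,0.1],[0.048,0.851,0.498,0,-0.188,0,0.1],[0.048,0.851,0.498,0,-0.188,0,0.1],[0.048,0.851,0.498,0,-0.188,0,0.1]]' | grep pos
python3 -m inch '[[0.02,0,0.07,0,0,0,0.1],[0.04,0,0.14,0,0,0,0.1],[0.058,0,0.191,0,0,0,0.1],[0.058,0,0.191,0,0,0,0.1],[0.058,0,0.191,0,0,0,0.1]]' | grep pos
python3 - <<'E'
from plan import *
from h import *
et(); chain([tt(-.068,.003,15),tt(-.08,.003,15),tt(-.09,.0025,15),tt(-.0955,.0025,15)])
f=cap('top');g=cap('side'); p,R=cur(); ax=Ro.from_rotvec(R.apply([0,1,0])*np.radians(OFF)).apply(-R.apply([1,0,0])); print(ax)
px=proj(f,[p-.08*ax,p+.08*ax,nest(-.076,0,.04),nest(.068,0,.053)]); print(((px-[195,105]+.5)*[480/95,400/110]).round(0).tolist())
r=lambda x:cv2.resize(x,(480,400),interpolation=cv2.INTER_CUBIC)
cv2.imwrite('pics/n4.png',np.hstack([r(f['img'][105:215,195:290])[:,80:400],r(g['img'][80:180,280:400])])[...,::-1])
E
```

```text
position: [0.5515, 0.2459, 0.1216]
position: [0.5503, 0.248, 0.0809]
t 26.0 foot x,z mm [-67.2  20.6] lat -0.6 th 15.1 f(nest) [-0.3 -0.  -1. ] grip 0.023
[0.0293, 0.0031, 0.0835, -0.0007, 0.0007, -0.0005]
[0.0574, 0.0, -0.0174, 0.0, 0.0, 0.0]
[0.0486, -0.0, -0.0121, 0.0, 0.0, 0.0]
[0.0263, 0.0, -0.008, 0.0, 0.0, 0.0]
[ 0.9401071  -0.22021546  0.26019951]
[[192.0, 266.0], [249.0, 85.0], [195.0, 280.0], [255.0, 123.0]]
```

View pics/n4.png

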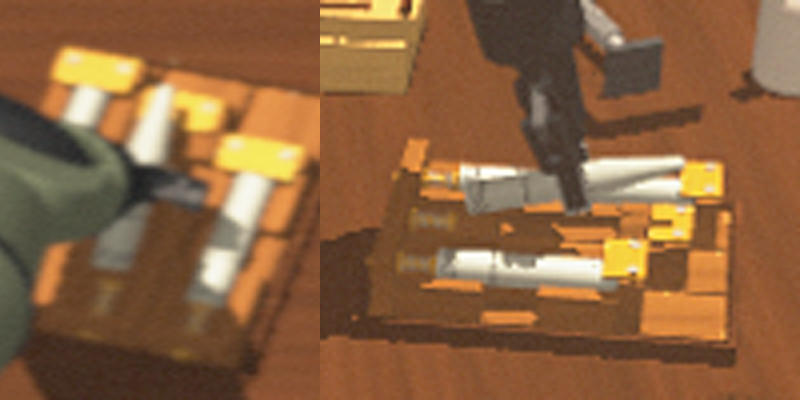

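The left crop shows the torpedo over the middle nest, foot (113,265) and tip (165,86), within 1-2 mm of the predicted (112,266) and (169,85), and clear of the keeper. Lower it and push the plunger back.

```bash
E='python3 -c "from plan import *;et()"'
python3 -m inch '[[0.01,0.003,0.03,0,0,0,0.1],[0.02,0.003,0.06,0,0,0,0.1],[0.03,0.003,0.083,0,0,0,0.1],[0.03,0.003,0.083,0,0,0,0.1],[0.03,0.003,0.083,0,0,0,0.1]]'| grep force:; eval $E
python3 -m inch '[[0.03,0,-0.008,0,0,0,0.1],[0.057,0,-0.017,0,0,0,0.1],[0.057,0,-0.017,0,0,0,0.1]]'| grep force:; eval $E
python3 -m inch '[[0.024,0,-0.006,0,0,0,0.1],[0.049,0,-0.012,0,0,0,0.1],[0.049,0,-0.012,0,0,0,0.1]]'| grep force:; eval $E
python3 -m inch '[[0.014,0,-0.004,0,0,0,0.1],[0.026,0,-0.008,0,0,0,0.1],[0.026,0,-0.008,0,0,0,0.1]]'| grep force:; eval $E
python3 -c "
from plan import *
multi([tt(-.0965,.003,t) for t in (12,9,6,4,2.5)])"
```

```text
force: [-0.2, -0.4, 0.0]
finger_force: 39.4
t 26.73 foot x,z mm [-68.2   2.9] lat -0.1 th 15.1 f(nest) [-0.1 -0.4  0. ] grip 0.0224
force: [3.2, -2.0, 0.3]
finger_force: 39.4
t 27.1 foot x,z mm [-80.3   3. ] lat 0.1 th 15.1 f(nest) [ 3.5 -1.2  0.3] grip 0.0228
force: [5.8, -1.7, 1.5]
finger_force: 39.4
t 27.48 foot x,z mm [-90.2   2.4] lat 0.1 th 15.1 f(nest) [ 6.  -0.3  1.5] grip 0.0227
force: [7.0, -2.0, 0.5]
finger_force: 39.4
t 27.85 foot x,z mm [-95.2   2.5] lat 0.0 th 15.1 f(nest) [ 7.3 -0.4  0.5] grip 0.0227
[0.0067, -0.0002, 0.0172, -0.0004, 0.0345, -0.0008]
[0.0092, -0.0002, 0.038, -0.0004, 0.0678, -0.0008]
[0.0128, -0.0002, 0.0587, -0.0003, 0.1012, -0.0008]
[0.0158, -0.0002, 0.0723, -0.0003, 0.1234, -0.0008]
[0.0183, -0.0002, 0.0825, -0.0003, 0.1401, -0.0008]
```

```bash
E='python3 -c "from plan import *;et()"'
python3 -m inch '[[0.008,0,0.017,0,0.035,0,0.1],[0.011,0,0.038,0,0.068,0,0.1],[0.014,0,0.059,0,0.1,0,0.1],[0.017,0,0.072,0,0.123,0,0.1],[0.02,0,0.083,0,0.14,0,0.1],[0.02,0,0.083,0,0.14,0,0.1]]'| grep force:; eval $E
python3 -m inch '[[0,0,0,0,0,0,0.1]]'| grep force:; eval $E
python3 -c "
from plan import *
multi([tt(-.097,.003,0),tt(-.097,.002,0)])"
```

```text
force: [6.5, -1.6, -0.2]
finger_force: 39.4
t 28.6 foot x,z mm [-96.    2.5] lat -0.3 th 2.5 f(nest) [ 6.6 -0.1 -0.2] grip 0.0228
force: [8.3, -2.2, -0.7]
finger_force: 39.4
t 28.73 foot x,z mm [-96.3   2.6] lat -0.1 th 2.5 f(nest) [ 8.6 -0.2 -0.7] grip 0.0226
[0.0043, 0.0006, 0.0153, -0.0001, 0.0281, -0.0012]
[0.0047, 0.0006, 0.0203, -0.0001, 0.0281, -0.0012]
```

```bash
E='python3 -c "from plan import *;et()"'
python3 -m inch '[[0.002,0,0.008,0,0.014,0,0.1],[0.004,0,0.015,0,0.028,0,0.1],[0.004,0,0.015,0,0.028,0,0.1],[0.004,0,0.015,0,0.028,0,0.1]]'| grep force:; eval $E
python3 -m inch '[[0,0,0.003,0,0,0,0.1],[0,0,0.006,0,0,0,0.1],[0,0,0.006,0,0,0,0.1]]'| grep force:; eval $E
python3 -m inch '[[0,0,0.003,0,0,0,0.1],[0,0,0.003,0,0,0,0.1]]'| grep force:; eval $E
python3 -m inch '[[0,0,0.003,0,0,0,0.1],[0,0,0.003,0,0,0,0.1]]'| grep force:; eval $E
```

```text
force: [7.8, -1.6, -1.7]
finger_force: 39.4
t 29.23 foot x,z mm [-96.9   3. ] lat -0.1 th 0.0 f(nest) [ 7.9  0.2 -1.7] grip 0.0227
force: [7.2, -2.5, 1.1]
finger_force: 39.5
t 29.6 foot x,z mm [-96.9   1.9] lat -0.0 th 0.0 f(nest) [ 7.6 -0.8  1.1] grip 0.0228
force: [7.5, -1.8, 1.0]
finger_force: 39.6
t 29.85 foot x,z mm [-96.9   1.3] lat -0.0 th 0.0 f(nest) [ 7.7 -0.   1. ] grip 0.0229
force: [7.4, -2.5, 1.6]
finger_force: 39.7
t 30.1 foot x,z mm [-96.8   0.8] lat -0.0 th 0.0 f(nest) [ 7.8 -0.8  1.6] grip 0.0228
```

```bash
E='python3 -c "from plan import *;et()"'
python3 -m inch '[[0,0,0.002,0,0,0,0.1],[0,0,0.002,0,0,0,0.1]]'| grep force:; eval $E
python3 -m inch '[[0,0,0.002,0,0,0,0.1],[0,0,0.002,0,0,0,0.1]]'| grep force:; eval $E
python3 -m inch '[[0,0,0.002,0,0,0,0.1],[0,0,0.002,0,0,0,0.1]]'| grep force:; eval $E
```

```text
force: [7.9, -2.4, 1.6]
finger_force: 39.7
t 30.35 foot x,z mm [-96.8   0.4] lat -0.0 th 0.0 f(nest) [ 8.2 -0.6  1.6] grip 0.0228
force: [6.7, -2.9, 2.9]
finger_force: 39.8
t 30.6 foot x,z mm [-96.7   0.1] lat -0.0 th 0.0 f(nest) [ 7.1 -1.3  2.9] grip 0.0227
force: [5.8, -2.5, 6.1]
finger_force: 40.2
t 30.85 foot x,z mm [-96.7  -0.2] lat -0.0 th 0.0 f(nest) [ 6.2 -1.1  6.1] grip 0.0224
```

```bash
E='python3 -c "from plan import *;et()"'
python3 -m inch '[[-0.01,0,-0.003,0,0,0,0.1],[-0.02,0,-0.003,0,0,0,0.1],[-0.02,0,-0.003,0,0,0,0.1]]' 25| grep force:; eval $E
python3 -m inch '[[-0.01,0,0,0,0,0,0.1],[-0.02,0,0,0,0,0,0.1],[-0.02,0,0,0,0,0,0.1]]'| grep force:; eval $E
python3 -m inch '[[-0.01,0,0,0,0,0,0.1],[-0.02,0,0,0,0,0,0.1],[-0.02,0,0,0,0,0,0.1]]'| grep force:; eval $E
python3 -m inch '[[-0.005,0,0,0,0,0,0.1],[-0.01,0,0,0,0,0,0.1],[-0.01,0,0,0,0,0,0.1]]'| grep force:; eval $E
```

```text
force: [7.2, -2.7, 2.1]
finger_force: 39.7
t 31.23 foot x,z mm [-92.8   0.4] lat -0.0 th 0.0 f(nest) [ 7.6 -1.   2.1] grip 0.0225
force: [5.9, -2.5, 4.0]
finger_force: 39.9
t 31.6 foot x,z mm [-89.1   0.4] lat -0.1 th -0.0 f(nest) [ 6.3 -1.1  4. ] grip 0.0228
force: [3.7, -4.4, 4.2]
finger_force: 40.0
t 31.98 foot x,z mm [-85.5   0.4] lat -0.3 th -0.1 f(nest) [ 4.6 -3.5  4.2] grip 0.0227
force: [1.0, -3.3, 5.0]
finger_force: 40.1
t 32.35 foot x,z mm [-84.    0.4] lat -0.4 th -0.1 f(nest) [ 1.7 -3.   5. ] grip 0.0228
```

```bash
E='python3 -c "from plan import *;et()"'
python3 -m inch '[[-0.003,-0.002,-0.002,0,0,0,0.1],[-0.005,-0.002,-0.002,0,0,0,0.1],[-0.005,-0.002,-0.002,0,0,0,0.1]]'| grep force:; eval $E
python3 -m inch '[[-0.003,0,0,0,0,0,0.1],[-0.005,0,0,0,0,0,0.1],[-0.005,0,0,0,0,0,0.1]]'| grep force:; eval $E
python3 -m inch '[[-0.003,0,0,0,0,0,0.1],[-0.005,0,0,0,0,0,0.1],[-0.005,0,0,0,0,0,0.1]]'| grep force:; eval $E
```

```text
force: [3.7, -0.3, 0.8]
finger_force: 39.5
t 32.73 foot x,z mm [-82.7   0.8] lat -0.3 th -0.1 f(nest) [3.7 0.5 0.8] grip 0.0226
force: [3.9, 0.9, -2.1]
finger_force: 39.5
t 33.1 foot x,z mm [-81.7   0.9] lat -0.5 th -0.1 f(nest) [ 3.6  1.8 -2.1] grip 0.0226
force: [0.5, 1.4, 0.0]
finger_force: 39.6
t 33.48 foot x,z mm [-81.   1.] lat -0.5 th -0.1 f(nest) [0.1 1.4 0. ] grip 0.0227
```

```bash
E='python3 -c "from plan import *;et()"'
python3 -m inch '[[-0.003,0,0,0,0,0,0.1],[-0.005,0,0,0,0,0,0.1],[-0.005,0,0,0,0,0,0.1]]'| grep force:; eval $E
python3 -m inch '[[-0.003,0,0,0,0,0,0.1],[-0.005,0,0,0,0,0,0.1],[-0.005,0,0,0,0,0,0.1]]'| grep force:; eval $E
```

```text
force: [-5.2, 1.4, 3.4]
finger_force: 39.8
t 33.85 foot x,z mm [-80.9   0.9] lat -0.6 th -0.2 f(nest) [-5.3  0.2  3.4] grip 0.0228
force: [-11.8, 1.9, 6.8]
finger_force: 40.2
t 34.23 foot x,z mm [-80.8   0.9] lat -0.6 th -0.2 f(nest) [-11.9  -0.9   6.8] grip 0.0227
```

Against the stop. Relax back 1.4 mm, release and rise, then move clear and look.

```bash

python3 -m inch '[[0.003,0,0,0,0,0,0.1],[0.007,0,0,0,0,0,0.1],[0.007,0,0,0,0,0,0.1]]' | grep force:
python3 -m inch '[[0,0,0,0,0,0,0.3],[0,0,0,0,0,0,0.4],[0,0,0,0,0,0,0.48],[0,0,0,0,0,0,0.48],[0,0,-0.05,0,0,0,0.48],[0,0,-0.15,0,0,0,0.48],[0,0,-0.35,0,0,0,0.48],[0,0,-0.65,0,0,0,0.48],[0,0,-0.9,0,0,0,0.48],[0,0,-0.9,0,0,0,0.48]]'
python3 -m inch '[[0,-0.25,0,0,0,0,0.48],[0,-0.5,0,0,0,0,0.48],[0,-0.75,0,0,0,0,0.48],[0,-1,0,0,0,0,0.48],[0,-1,0,0,0,0,0.48]]' | grep pos
python3 -m inch '[[0,-0.25,0,0,0,0,0.48],[0,-0.5,0,0,0,0,0.48],[0,-0.75,0,0,0,0,0.48],[0,-1,0,0,0,0,0.48],[0,-1,0,0,0,0,0.48]]' | grep pos
python3 - <<'E'
from plan import *
from h import *
f=cap('top');g=cap('side')
for n,ly,h in(('long',.062,.1),('torp',0,.08)):
    P=[nest(-.08,ly,.04),nest(h,ly,.04)]; print(n,'top crop',((proj(f,P)-[195,105]+.5)*[400/95,400/110]).round(0).tolist(),'side crop',((proj(g,P)-[290,100]+.5)*[4,400/75]+[400,0]).round(0).tolist())
cv2.imwrite('pics/end.png',np.hstack([cv2.resize(f['img'][105:215,195:290],(400,400),interpolation=2),cv2.resize(g['img'][100:175,290:390],(400,400),interpolation=2)])[...,::-1])
s=bot.observe(); print(s['clock'],s['position'],s['force'])
E
```

```text
force: [-6.1, 2.1, 2.0]
finger_force: 39.7
clock: 35.85
position: [0.5361, 0.2523, 0.2255]
tool_rot: [3.138, 0.037, 2.911]
force: [-0.2, -0.5, -0.2]
grip_width: 0.041
finger_force: 0.0
position: [0.4881, 0.0533, 0.221]
position: [0.4424, -0.1405, 0.2209]
long top crop [[84.0, 267.0], [151.0, 77.0]] side crop [[504.0, 134.0], [740.0, 155.0]]
torp top crop [[161.0, 284.0], [220.0, 115.0]] side crop [[494.0, 188.0], [710.0, 208.0]]
37.2 [ 0.44353028 -0.13737632  0.22085363] [ 0.0222853   1.01634972 -0.49351834]
```

View pics/end.png

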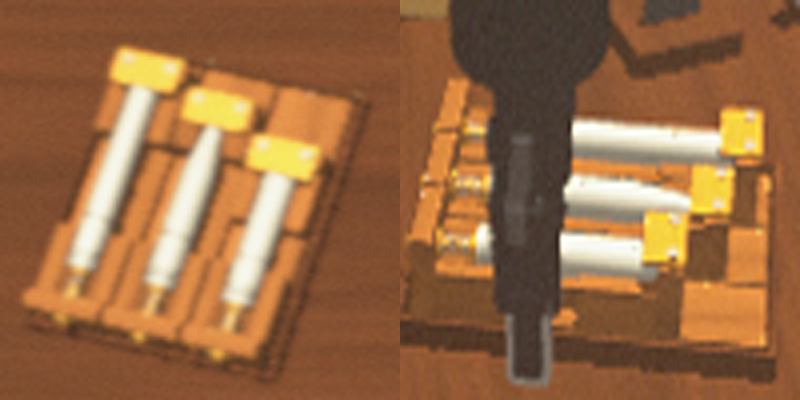

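The top crop shows both tubes in their nests. The long foot is at (85,265) against a predicted (84,267), and the torpedo foot at (160,285) against (161,284). Both heads are under the keepers and the short tube is unmoved. A last depth check along the axes.

```bash
python3 - <<'E'
from plan import *
from h import *
f=load('top'); P=cloud(f).reshape(-1,3); c,s=np.cos(T['yaw']),np.sin(T['yaw']); d=P[:,:2]-[T['x'],T['y']]
lx=c*d[:,0]+s*d[:,1]; ly=-s*d[:,0]+c*d[:,1]
for n,y in(('long',.062),('torp',0),('short',-.062)):
    m=(abs(ly-y)<.004); print(n,[(a,round(1e3*float(np.nanmedian(P[m&(abs(lx-a/1e3)<.008),2])))) for a in range(-90,80,16)])
    w=(abs(ly-y)<.02)&(P[:,2]>.044)
    print('  lateral centre at x=-60,20:',[round(1e3*float(np.nanmean(ly[w&(abs(lx-a)<.012)])-y),1) for a in(-.06,-.03,0,.02)])
E
```

```text
long [(-90, 44), (-74, 53), (-58, 52), (-42, 53), (-26, 53), (-10, 52), (6, 53), (22, 52), (38, 52), (54, 53), (70, 53)]
  lateral centre at x=-60,20: [-1.5, -1.5, -1.9, -3.2]
torp [(-90, 44), (-74, 53), (-58, 52), (-42, 51), (-26, 51), (-10, 53), (6, 53), (22, 51), (38, 47), (54, 48), (70, 52)]
  lateral centre at x=-60,20: [1.1, 0.5, 0.2, 0.5]
short [(-90, 40), (-74, 53), (-58, 54), (-42, 54), (-26, 54), (-10, 53), (6, 53), (22, 53), (38, 57), (54, 58), (70, 56)]
  lateral centre at x=-60,20: [0.8, 0.4, 0.3, -0.2]
```

Both tubes lie level at the right height (tops about 52 mm, the same as the short tube within noise) along their nests. Hand in.

```bash
python3 -c "
from workcell import bot
print(bot.job_done())"
```

```text
the job is handed in; nothing more can be done
None
```

The long tube and the torpedo tube are each in their own nest, heads under the keepers and feet on the plungers, released, and the job was handed in at about 37 s; the hand-in gave no verdict.

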